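# Slide a turned blank round bolted stops and press it home in a V-jaw

### The job

Push the round aluminium blank flat along the bench and round the two things bolted in its way, the angle plate and the stop block, so that neither the blank nor the robot touches them, and into the V-jaw of the marking fixture. Press it home against both faces of the V with a steady push of about 12 newtons for a second, gently (the jaw must never feel more than 25 newtons), then draw back and leave it seated there. Do not lift or tip the blank, and leave the hammer, the wrench and the tin where they lie.

Things in the scene. Friction and masses are not known exactly. Their poses are not given: they have to be found in the camera images.
- blank_center (a point): Centre of the blank (half-way up, 15 mm above the bench): a plain turned aluminium disc, 100 mm in diameter, 30 mm high, 0.5 to 0.8 kg, lying flat on the bench, too wide to grip. It slides with a drag of about 2 to 6 N. Its yaw means nothing.
- angle_plate: Obstacle, fixed: dark steel angle plate, 100 mm along its x by 80 mm along its y, 70 mm high at its upright wall (on the +y edge), with two bolt heads on its 12 mm foot. Origin at the middle of its 100 x 80 footprint, on the bench. It and the stop block swap places at random.
- stop_block: Obstacle, fixed: grey painted block, 100 mm along its x by 80 mm along its y, 45 mm high, with two bolt heads on top (57 mm in all). Origin at the middle of its 100 x 80 footprint, on the bench. Of the two obstacles one stands nearer the robot, more to its right (first on the way), the other farther out, more to the left; the way is an S: beyond the first, then before the second.
- fixture_seat (a point): Where the blank's centre is when seated with the V-jaw fully forward (15 mm above the bench). +y points into the V along the jaw's slide, the direction of the last push; x is across. The jaw was locked by hand somewhere in 40 mm of travel and this setting is NOT measured: the blank's true seat is on the y axis, 0 to 40 mm beyond this point (+y), to be found by touch.
- fixture: Marking fixture, fixed: steel base carrying the locked steel V-jaw. Origin on the bench below fixture_seat, same axes. The V opens to -y; its upright faces, 3 to 32 mm above the bench, stand 45 degrees either side of the y axis. With the jaw fully forward its arm tips lie 53 to 67 mm either side of that axis, 17 to 32 mm beyond the origin (+y). The jaw is rigid and does not yield.
- hammer_mid (a point): Bystander: hammer lying loose on the bench, about 240 mm long; the point is its middle.
- wrench_mid (a point): Bystander: open-ended wrench lying loose on the bench; the point is its middle.
- tin_mid (a point): Bystander: small round open steel tin, 80 mm across and 50 mm high; the point is its centre.
Things that resemble listed ones, but are neither listed nor needed, are in the scene too. Of the things like the part that bears blank_center, leave any that is orange or yellow; of the rest the smaller one is meant.

How it is judged:
On the way, in this order (a step that is already met when the one before it is completed fails the run):
1. the blank has been slid past both obstacles and lies in front of the V, not yet touching the jaw (horizontal distance between blank_center and fixture_seat below 0.13 m and contact force between blank and fixture below 0.5 N), for 0.05 s.
2. the blank is pressed steadily into the V (the jaw feels 4 N or more, for half a second) (contact force between blank and fixture above 4 N and x of blank_center in the frame of fixture_seat between -0.003 and 0.003 m), for 0.5 s.
At the end, for the whole second after the job is handed in: The blank lies flat, at rest and released in the V of the jaw, centred on the fixture's y axis within 3 mm and between 2 mm short of the foremost seat and 2.5 mm past the rearmost one, after having been pressed home there (x of blank_center in the frame of fixture_seat between -0.003 and 0.003 m and y of blank_center in the frame of fixture_seat between -0.002 and 0.0425 m and angle between blank_center's own z axis and vertical below 0.03 rad and height (world z) of blank_center below 0.018 m and linear speed of blank below 0.005 m/s); the robot touches nothing.
It fails at once if the blank touches the angle plate or the stop block (contact force between blank and angle_plate above 0.5 N or contact force between blank and stop_block above 0.5 N).
It fails at once if the robot touches the angle plate or the stop block (contact force between any of the fingers, the arm and angle_plate above 0.5 N or contact force between any of the fingers, the arm and stop_block above 0.5 N).
It fails at once if the jaw feels more than 25 N from the blank or the robot (contact force between any of blank, the fingers and fixture above 25 N).
It fails at once if the blank is lifted off the bench (by more than 6 mm) or tipped (by more than 0.12 rad) (height (world z) of blank_center above 0.021 m or angle between blank_center's own z axis and vertical above 0.12 rad).
It fails at once if the hammer, the wrench or the tin is disturbed (moved more than 15 mm) (distance of any of hammer_mid, wrench_mid, tin_mid from where it was at the start of the episode above 0.015 m).
It also fails if it takes over 72 s, if anything falls off the work surface, if the arm or the gripper's body presses on something with over 40 N, if the wrist force passes 120 N, or if a joint passes its speed limit or range.

### The arm

A 6-joint arm with a two-finger parallel gripper is mounted at the origin on the work surface. World frame = base frame: x ahead of the robot, y to its left, z up, the work surface at z = 0. Lengths are in m, angles in rad, forces in N, time in s.
With the tool pointing down it reaches from about 0.35 to 1 m from the base axis. Payload 7.1 kg.
Tool frame: the origin (TCP) lies between the finger pads; the fingertips stand 22 mm ahead of it and the grasp point (between the pads) lies 3 mm ahead of it; x points along the fingers, y is the direction in which the jaws open and shut, and the axes are right-handed (so a half turn about x gives the same grasp; the last joint's range is limited). The gripper opens to 85 mm and grips with 20 to 120 N. Pads are 22 mm wide; open, the fingers measure 114 mm over their backs; the gripper's body (76 mm by 85 mm) begins 54 mm behind the grasp point. The pads swing forward as they close: fully open they stand 13 mm farther back than shut.
Start: joints at [1.165, 0.423, 1.63, -0, 1.089, -0.019], TCP at [0.236, 0.579, 0.253] pointing down, gripper open.
Joint ranges: [-3, 3], [-0.9, 2.11], [0.09, 2.58], [-1.31, 4.45], [0.11, 2.69], [-2.54, 2.54]. Speed limits (rad/s): [2.39, 2.39, 3.01, 3.14, 3.14, 3.14].

### API

Orientations are given as a rotation vector (axis times angle).
In Python, from rig import manip gives the robot as it stands. The module is installed in compiled form; this text tells all that it offers. Calls block until the motion is done:
- manip.move_to(position, orientation): joint-space move of the TCP to a pose.
- manip.servo_line(position, orientation=None, rate=0.15): straight line of the TCP; orientation=None keeps the orientation; rate is the mean speed in m/s.
- manip.set_joints(angles): joint-space move.
- manip.command_gripper(opening, f_grip=None): finger opening in m; f_grip is the grip in N (None keeps the last); returns when the fingers have stopped.
- manip.hold(seconds).
- manip.solve_ik(position, orientation): joint angles nearest the present ones, or None.
- manip.camera(name): name is "side" or "top"; returns a dict with "image" (400x640x3 uint8, red, green, blue), "fx", "fy", "cx", "cy" (pixels), "cam_to_world" (4x4, takes a point from camera to world coordinates). Camera axes: x right, y down, z forward; pixel columns grow to the right and rows downward; lengths in m; the calibration is good to about 2 mm. A picture is of the moment at which its call begins. There is no depth.
A pose or a line that the arm cannot do raises manip.IKError and nothing moves.
- manip.sign_off(): hands the job in, once; it reports no verdict.
Readings, each from a call of its own:
- manip.get_time(): time.
- manip.get_joint_positions(): joint angles.
- manip.get_joint_vel(): joint speeds.
- manip.get_tau(): joint torques, N m.
- manip.get_position(): TCP position.
- manip.get_ee_rot(): TCP orientation.
- manip.get_contact_force(): force on the tool from outside, world axes, zero at the start.
- manip.get_torque(): the same for the moment, N m.
- manip.get_width(): finger opening in m.
Only numpy, scipy, OpenCV 4.12 (cv2) and the standard library are available. Lean on these libraries where they do the work, as an engineer would, in place of code of your own. Each camera call takes 0.05 s, during which the arm holds its last target.

## Working session

There is one attempt and no reset: what is moved stays moved. The work goes in short steps, each a Python script; the robot and the scene stay as the last script left them, time stands still between calls to the robot, and variables do not carry over. Pictures are saved under pics/ and viewed, and the job is handed in when it is done.

```bash
mkdir -p pics
python3 - <<'E'
from rig import manip
import cv2,numpy as np
for n in("top","side"):
    c=manip.camera(n); cv2.imwrite(f"pics/{n}0.png",c["image"][:,:,::-1])
    np.savez(f"{n}0.npz",**c)
    print(n,c["fx"],c["fy"],c["cx"],c["cy"]);print(np.round(c["cam_to_world"],4))
print(manip.get_time(),manip.get_ee_rot(),manip.get_position(),manip.get_contact_force())
E
```

```text
top 468.5875600141253 468.5875600141253 310.3657312793559 201.22281239237392
[[ 0.016  -0.9915  0.1292  0.3653]
 [-0.9998 -0.0172 -0.0084 -0.0752]
 [ 0.0106 -0.129  -0.9916  1.2362]
 [ 0.      0.      0.      1.    ]]
side 422.5548445253866 422.5548445253866 319.75147103311036 199.9146313376549
[[ 0.9261 -0.189   0.3266  0.1272]
 [-0.3769 -0.5043  0.7769 -1.0733]
 [ 0.0179 -0.8426 -0.5382  0.7366]
 [ 0.      0.      0.      1.    ]]
0.1 [ 0.30238343  1.5496941  -0.30452346] [0.23555686 0.57841178 0.2526308 ] [-0.66857982  0.65251122  0.11075623]
```

View pics/top0.png

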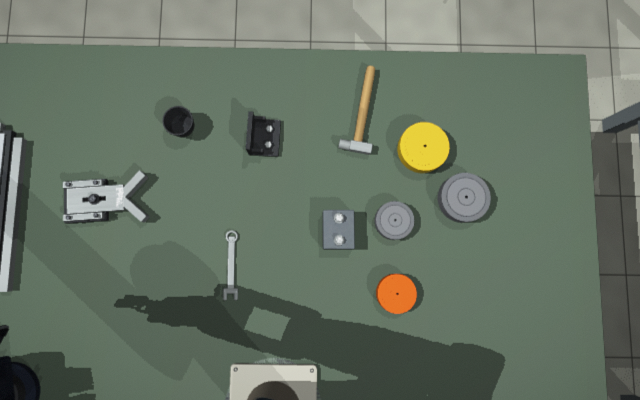

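View pics/side0.png

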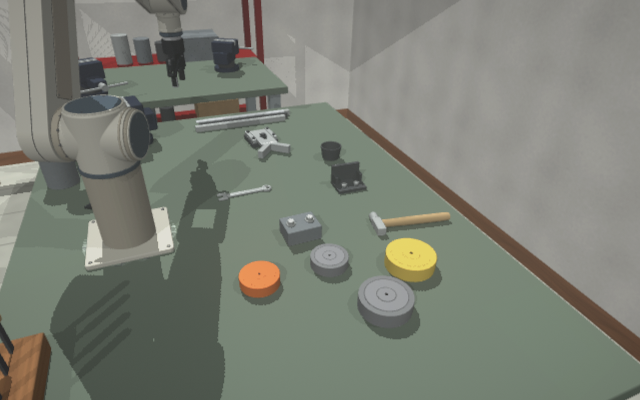

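Blank candidates in the top view: small grey disc (395,220), large grey disc (466,197), orange (397,294) and yellow (424,147). By the description, I want the small grey one. The stop block (338,230) is first on the way, the angle plate (264,135) second, and the V-jaw at (130,197) opens to the right. I'll check these in close crops.

```bash
cat > h.py <<'E'
import numpy as np,cv2
def ray(c,u,v,z):
    T=c["cam_to_world"];d=T[:3,:3]@np.array([(u-c["cx"])/c["fx"],(v-c["cy"])/c["fy"],1]);o=T[:3,3]
    return (o+d*(z-o[2])/d[2])[:2]
def proj(c,p):
    T=c["cam_to_world"];q=T[:3,:3].T@(np.array(p)-T[:3,3]);return np.array([c["fx"]*q[0]/q[2]+c["cx"],c["fy"]*q[1]/q[2]+c["cy"]])
E
python3 - <<'E'
import cv2,numpy as np
im=cv2.imread("pics/top0.png")
a=cv2.resize(im[150:270,310:450],None,fx=5,fy=5,interpolation=cv2.INTER_CUBIC);cv2.imwrite("pics/crA.png",a)
a=cv2.resize(im[160:235,50:160],None,fx=7,fy=7,interpolation=cv2.INTER_CUBIC);cv2.imwrite("pics/crB.png",a)
a=cv2.resize(im[100:170,230:300],None,fx=7,fy=7,interpolation=cv2.INTER_CUBIC);cv2.imwrite("pics/crC.png",a)
E
```

```text
(no output)
```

View pics/crA.png

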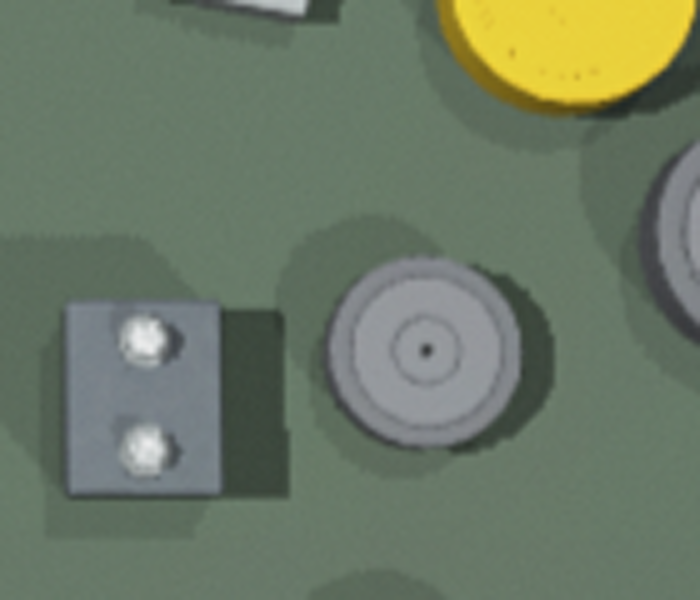

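View pics/crB.png

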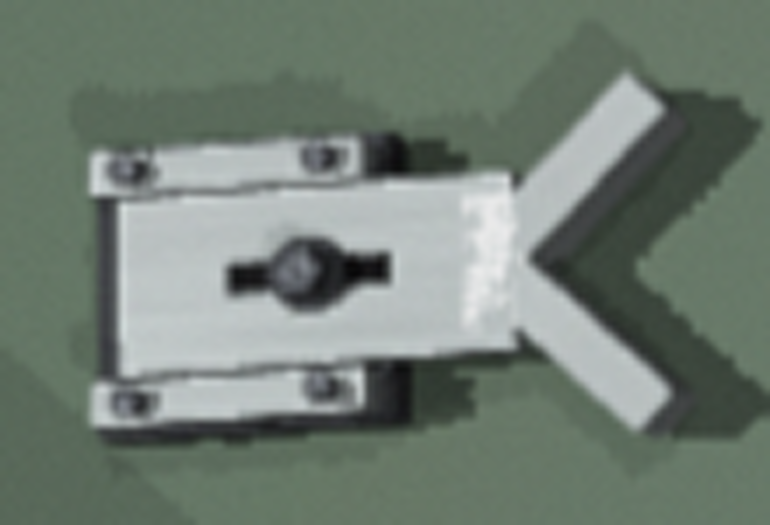

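View pics/crC.png

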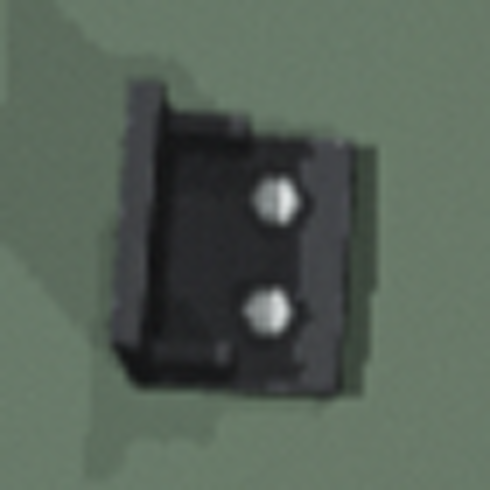

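Run:
```python
import cv2,numpy as np
from h import *
c=np.load("top0.npz");s=np.load("side0.npz")
im=cv2.imread("pics/top0.png").astype(int)
# grey discs by mask
b,g,r=im[...,0],im[...,1],im[...,2]
m=((b-g>-4)&(b>95)).astype(np.uint8)
for u0,v0,w in((395,220,28),(466,197,32)):
    mm=np.zeros_like(m);mm[v0-w:v0+w,u0-w:u0+w]=m[v0-w:v0+w,u0-w:u0+w]
    cs=max(cv2.findContours(mm,cv2.RETR_EXTERNAL,cv2.CHAIN_APPROX_NONE)[0],key=cv2.contourArea)
    (x,y),(a,bb),t=cv2.fitEllipse(cs); print("disc",x,y,a,bb,ray(c,x,y,.03),ray(c,x+a/2+.5,y,.03)-ray(c,x-a/2-.5,y,.03))
print("blank from centre dot",ray(c,310+426/5,150+350/5,.03))
f=lambda L,o,k,z:np.array([ray(c,o[0]+(x+.0)/k-.4,o[1]+y/k-.4,z) for x,y in L])
B=f([(66,302),(220,302),(220,495),(66,495)],(310,150),5,.045);print("block",B,B.mean(0),np.linalg.norm(np.diff(B,axis=0),axis=1))
P=f([(130,80),(165,82),(146,342),(113,342)],(230,100),7,.07);print("wall top",P,np.linalg.norm(P[0]-P[3]))
F=f([(355,145),(340,395)],(230,100),7,.012);print("foot",F,np.linalg.norm(F[0]-F[1]))
W=f([(128,385)],(230,100),7,.0);print("wall foot corner?",W)
J=f([(625,70),(668,105),(528,258),(680,392),(645,432)],(50,160),7,.032);print("jaw",J)
S=f([(90,152),(90,428),(355,137),(368,410)],(50,160),7,.032);print("rails",S)
print("jaw block edges",f([(120,200),(512,172),(120,378),(518,348)],(50,160),7,.032))
for n,(u,v),z in(("tin",(178,121),.05),("yellow",(424,147),.04),("orange",(397,294),.03),("hammerhead",(340,146),.02),("hh2",(372,150),.02),("wr1",(231,236),.005),("wr2",(231,298),.005),("rod",(356,140),.02)):print(n,ray(c,u,v,z))
for p in ((.28,-.23,.03),):print(proj(s,p))
```

```text
disc 394.5820007324219 219.7507781982422 36.9502067565918 38.015872955322266 [ 0.47782254 -0.30411401] [ 0.00166497 -0.09837665]
disc 465.5173034667969 196.70562744140625 47.01171875 49.33073425292969 [ 0.54128243 -0.48991486] [ 0.00219302 -0.12566475]
blank from centre dot [ 0.47720254 -0.30571123]
block [[ 0.49834083 -0.11748884]
 [ 0.499693   -0.19634849]
 [ 0.40133578 -0.19674726]
 [ 0.40006598 -0.11872179]] [ 0.4498589 -0.1573266] [0.07887125 0.09835803 0.07803581]
wall top [[0.74817066 0.07848181]
 [0.7476612  0.06562381]
 [0.64985718 0.06942087]
 [0.64963478 0.08139291]] 0.09857887448979732
foot [[ 0.74304221 -0.00116356]
 [ 0.64473222  0.00216412]] 0.09836629186213154
wall foot corner? [[0.64989887 0.08446367]]
jaw [[0.59741389 0.36243533]
 [0.58448363 0.34568846]
 [0.52623152 0.39365163]
 [0.47754141 0.33472849]
 [0.46260115 0.34662029]]
rails [[0.56299569 0.55774107]
 [0.46064972 0.54914925]
 [0.57036642 0.46053597]
 [0.46897631 0.44832207]]
jaw block edges [[0.54523026 0.54521135]
 [0.55826121 0.40170054]
 [0.47921272 0.5397465 ]
 [0.49277294 0.3950818 ]]
tin [0.72435256 0.26259699]
yellow [ 0.6695208  -0.38083837]
orange [ 0.28899704 -0.30888473]
hammerhead [ 0.67316379 -0.16198855]
hh2 [ 0.66385752 -0.24720883]
wr1 [0.43017184 0.12076314]
wr2 [0.27074275 0.11473678]
rod [ 0.69033827 -0.20453292]
[246.17467942 254.91048843]
```

The crop at (395,220) shows the small plain grey disc, about 98 mm wide on the z=30 mm plane. That is the blank. The obstacle sizes and the jaw's ±53/67 mm arm tips also match the description. Next I'll plan the path and check its clearances and IK before moving.

```bash
cat >> h.py <<'E'
from scipy.spatial.transform import Rotation as R
from scipy.interpolate import CubicSpline
SEAT=np.array([.5327,.3231]); A=np.deg2rad(5.3); YF=np.array([-np.sin(A),np.cos(A)]); XF=np.array([YF[1],-YF[0]])
SGN=1
def ori(d,sgn=None):
    s=SGN if sgn is None else sgn
    x=np.array([0,0,-1.]);y=s*np.array([-d[1],d[0],0]);y/=np.linalg.norm(y);z=np.cross(x,y)
    return R.from_matrix(np.c_[x,y,z]).as_rotvec()
WP=np.array([[.4775,-.305],[.537,-.262],[.573,-.195],[.579,-.10],[.571,0],[.558,.08],SEAT-.12*YF,SEAT-.03*YF])
def path(n=46):
    t=np.r_[0,np.cumsum(np.linalg.norm(np.diff(WP,axis=0),axis=1))]
    cs=CubicSpline(t,WP,bc_type=((1,np.array([.84,.54])),(1,YF)))
    q=np.linspace(0,t[-1],n);p=cs(q);d=cs(q,1);d/=np.linalg.norm(d,axis=1)[:,None];return p,d
E
python3 - <<'E'
from h import *
from rig import manip
print(R.from_rotvec(manip.get_ee_rot()).as_matrix().round(2))
p,d=path(47)
def rect(p,c):
    x0,x1,y0,y1=c;return np.hypot(max(x0-p[0],0,p[0]-x1),max(y0-p[1],0,p[1]-y1))
print("block",min(rect(q,(.40,.50,-.197,-.118)) for q in p),"plate",min(rect(q,(.645,.75,-.002,.085)) for q in p),"hammer",min(rect(q,(.65,.69,-.255,-.16)) for q in p))
for s in(1,-1):
    js=[]
    for q,e in zip(p,d):
        j=manip.solve_ik(np.r_[q-e*.051,.03],ori(e,s));js.append(j)
    js0=manip.solve_ik(np.r_[p[0]-d[0]*.085,.2],ori(d[0],s))
    print(s,js0,[None if j is None else j.round(2) for j in(js[0],js[15],js[30],js[-1])],sum(j is None for j in js))
print(np.rad2deg(np.arctan2(d[:,1],d[:,0])).round()[::4],len(p),np.linalg.norm(p[1]-p[0]))
E
```

```text
[[-0.    0.38  0.93]
 [-0.    0.93 -0.38]
 [-1.   -0.   -0.  ]]
block 0.06820955343389337 plate 0.07314730287776702 hammer 0.07128178809369988
1 None [None, None, None, None] 47
-1 [-7.34996106e-01  3.66253000e-01  1.86641695e+00 -4.44089210e-16
  9.08922701e-01  2.64462741e-01] [array([-0.67,  0.66,  1.9 , -0.  ,  0.58,  0.32]), array([-0.33,  0.71,  1.76, -0.  ,  0.67, -0.32]), array([ 0.02,  0.68,  1.85, -0.  ,  0.61, -0.14]), array([ 0.4 ,  0.7 ,  1.8 , -0.  ,  0.64,  0.31])] 0
[ 33.  39.  62.  81.  91.  94.  97. 100.  98.  96.  95.  95.] 47 0.013964101571065092
```

```bash
sed -i 's/^SGN=1/SGN=-1/' h.py
python3 - <<'E'
from h import *
from rig import manip
p,d=path(47);o=ori(d[0])
manip.command_gripper(.060)
b=p[0]-d[0]*.088
manip.move_to(np.r_[b,.15],o); print(manip.get_time(),manip.get_width())
manip.servo_line(np.r_[b,.034],o,rate=.12);manip.hold(.2)
f0=manip.get_contact_force();print("f0",f0,manip.get_time())
for z in np.arange(.031,.0125,-.0015):
    manip.servo_line(np.r_[b,z],rate=.03);f=manip.get_contact_force()
    if f[2]-f0[2]>3: break
print("touch z",z,f,manip.get_position(),manip.get_time())
E
```

```text
3.8 0.05971958971456274
f0 [-0.34275645  0.13554876 -0.02012531] 5.1167
touch z 0.015999999999999986 [-1.71947344  1.57453505 12.40043689] [ 0.40355903 -0.35268695  0.01689921] 7.8667
```

Run:
```python
from h import *
from rig import manip
p,d=path(47);Z=.025;b=p[0]-d[0]*.088
manip.servo_line(np.r_[b,Z],ori(d[0]),rate=.05);manip.hold(.2)
f0=manip.get_contact_force();np.save("f0.npy",f0)
for s in np.arange(.070,.045,-.0025):
    manip.servo_line(np.r_[p[0]-d[0]*s,Z],ori(d[0]),rate=.05);f=manip.get_contact_force()-f0
    if -f[:2]@d[0]>1.5:break
print("contact off",s,f.round(2),manip.get_time())
for i in range(1,14):
    manip.servo_line(np.r_[p[i]-d[i]*.051,Z],ori(d[i]),rate=.06)
    f=manip.get_contact_force()-f0
    print(i,(f[:2]@d[i]).round(2),(f[:2]@[d[i][1],-d[i][0]]).round(2),f[2].round(2))
print(manip.get_time(),manip.get_position(),p[13],d[13])
c=manip.camera("top");cv2.imwrite("pics/t1.png",c["image"][:,:,::-1])
c=manip.camera("side");cv2.imwrite("pics/s1.png",c["image"][:,:,::-1])
```

```text
contact off 0.04749999999999999 [-1.75 -0.17  0.1 ] 11.1583
1 0.87 0.1 0.48
2 0.28 -0.59 0.15
3 0.96 -1.33 1.04
4 0.65 -1.17 -0.42
5 -0.52 0.07 -0.65
6 0.03 -0.25 0.56
7 0.29 -0.33 -0.74
8 1.05 -0.56 0.43
9 0.46 -0.99 0.47
10 1.36 -1.42 0.5
11 0.07 -0.3 0.35
12 1.07 -0.76 -0.05
13 1.61 -0.02 0.28
16.2083 [ 0.57344002 -0.2140417   0.02499711] [ 0.57841267 -0.16388661] [0.09883862 0.99510348]
```

View pics/t1.png

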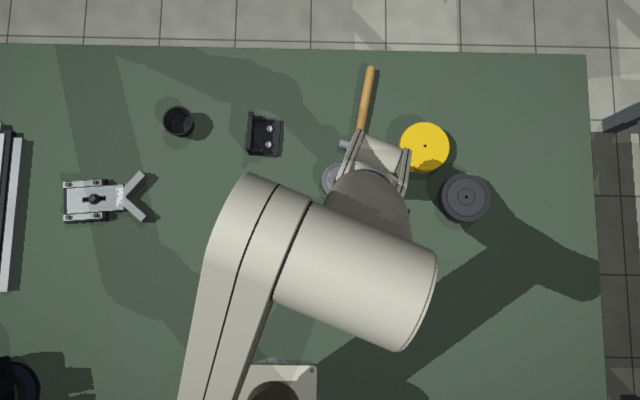

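View pics/s1.png

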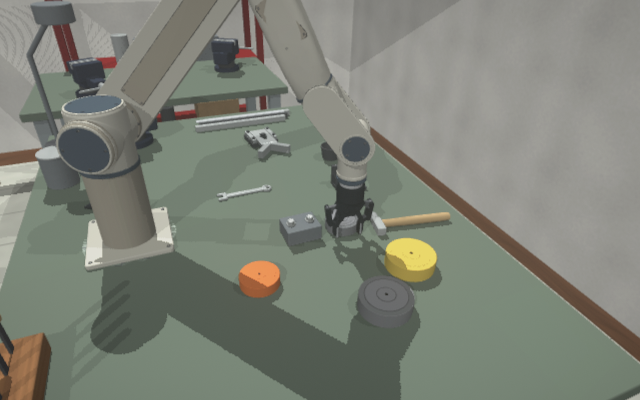

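Run:
```python
from h import *
c=np.load("top0.npz");s=np.load("side0.npz")
for P in([.578,-.164,.03],[.578,-.114,.03],[.628,-.164,.03]):print(proj(c,P).round(1),proj(s,P).round(1))
a=cv2.resize(cv2.imread("pics/t1.png")[125:225,290:420],None,fx=6,fy=6,interpolation=cv2.INTER_CUBIC)
b=cv2.resize(cv2.imread("pics/s1.png")[170:260,270:400],None,fx=6,fy=6,interpolation=cv2.INTER_CUBIC)
cv2.imwrite("pics/t1c.png",a);cv2.imwrite("pics/s1c.png",b)
```

```text
[340.8 180.6] [341.  217.6]
[321.6 180.3] [334.1 208.7]
[340.9 161.9] [356.4 214.2]
```

View pics/t1c.png

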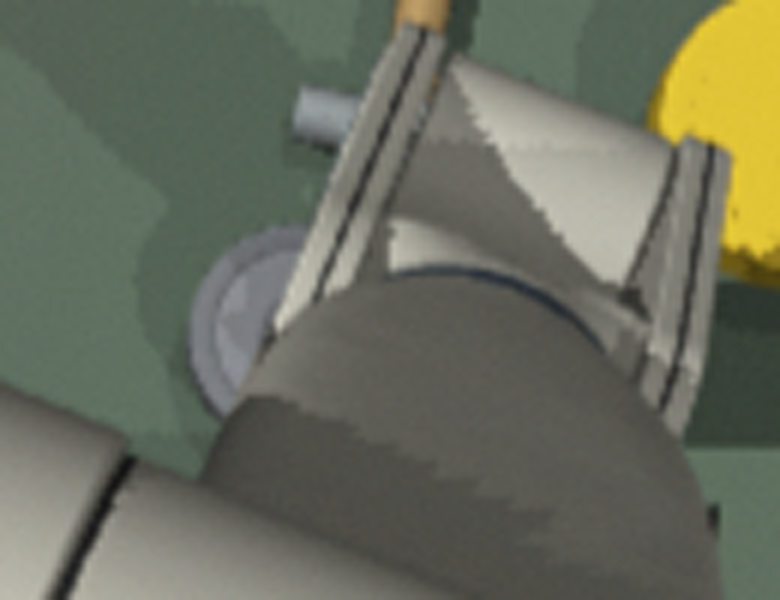

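View pics/s1c.png

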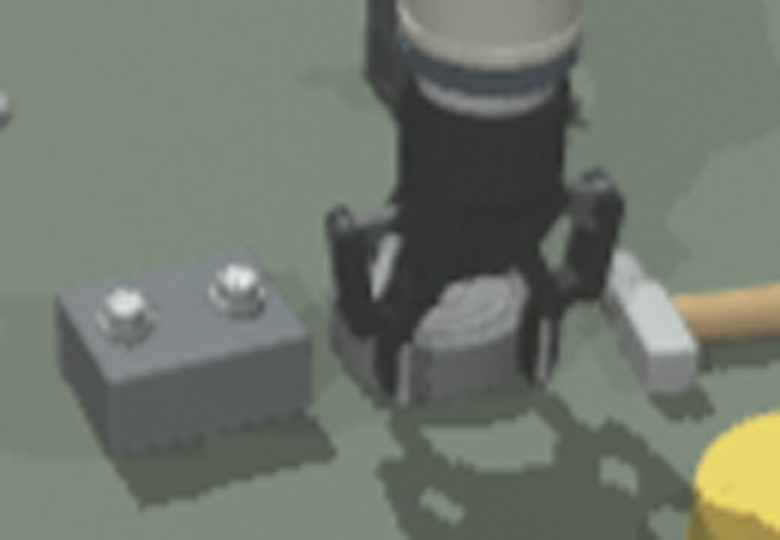

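The blank's left edge is at u≈321.7, where I predicted 321.6. It sits flat between the fingers and clear of the block and the hammer, so I'll continue.

Run:
```python
from h import *
from rig import manip
p,d=path(47);Z=.025;f0=np.load("f0.npy")
for i in range(14,47):
    manip.servo_line(np.r_[p[i]-d[i]*.050,Z],ori(d[i]),rate=.06)
    f=manip.get_contact_force()-f0
    if i%4==0 or i>42:print(i,(f[:2]@d[i]).round(2),(f[:2]@[d[i][1],-d[i][0]]).round(2),f[2].round(2))
    if np.linalg.norm(f)>12:print("STOP",i,f);break
print(manip.get_time(),manip.get_position(),p[46],d[46])
c=manip.camera("top");cv2.imwrite("pics/t2.png",c["image"][:,:,::-1])
c=manip.camera("side");cv2.imwrite("pics/s2.png",c["image"][:,:,::-1])
```

```text
16 0.98 0.2 0.41
20 1.5 0.34 0.74
24 1.81 0.71 0.07
28 1.01 -0.95 -0.68
32 -0.02 0.62 0.86
36 0.13 0.87 0.07
40 0.35 -0.03 -0.03
43 1.07 0.01 1.11
44 0.53 0.38 0.08
45 1.19 0.34 0.74
46 0.7 -0.95 -0.01
28.975 [0.54010075 0.24369717 0.02499163] [0.53547112 0.29322826] [-0.09237059  0.9957247 ]
```

View pics/t2.png

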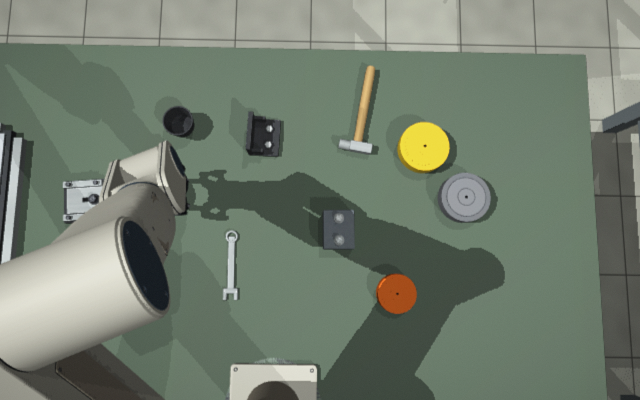

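View pics/s2.png

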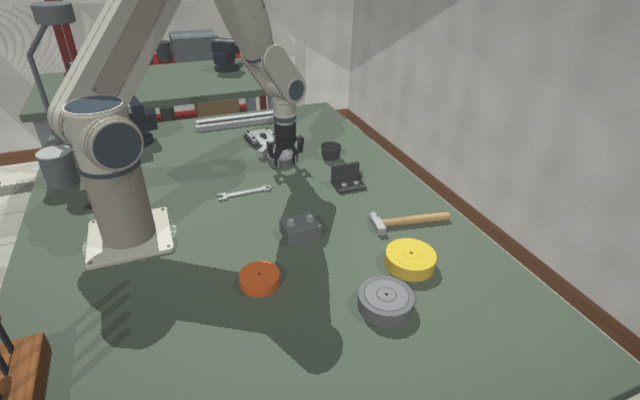

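The hammer, wrench and tin are unmoved. The blank is between the fingers, about 30 mm short of the V. Next is a guarded approach to find the seat by touch.

Run:
```python
from h import *
from rig import manip
Z=.025;f0=np.load("f0.npy");t0=manip.get_time()
g=-.03;o=ori(YF)
while g<.015:
    g+=.002 if g<-.0125 else .0006
    manip.servo_line(np.r_[SEAT+YF*(g-.050),Z],o,rate=.03)
    f=np.mean([manip.get_contact_force() for _ in range(3)],0)-f0
    if g>-.008:print(round(g*1e3,1),(f[:2]@YF).round(2),(f[:2]@XF).round(2),f[2].round(2))
    if -f[:2]@YF>4.5 or np.hypot(*f[:2])>9:break
print(manip.get_time()-t0,manip.get_time(),manip.get_position())
```

```text
-7.8 -1.41 0.89 -0.14
-7.2 -1.6 -0.09 0.43
-6.6 -1.91 0.78 0.04
-6.0 -2.5 0.04 0.3
-5.4 -2.75 0.29 0.44
-4.8 -1.5 -0.56 -0.14
-4.2 -2.87 -0.05 0.43
-3.6 -2.79 -0.58 0.79
-3.0 -2.43 -0.07 -0.08
-2.4 -1.89 0.08 0.36
-1.8 -1.5 -0.2 -0.03
-1.2 -2.54 0.54 0.75
-0.6 -2.97 -0.71 0.07
0.0 -4.6 0.02 0.03
7.2500000000000036 36.325 [0.53724121 0.27300847 0.02497422]
```

Run:
```python
from h import *
from rig import manip
Z=.025;f0=np.load("f0.npy")
g=0.;o=ori(YF)
while g<.008:
    g+=.0003
    manip.servo_line(np.r_[SEAT+YF*(g-.050),Z],o,rate=.02)
    f=np.mean([manip.get_contact_force() for _ in range(3)],0)-f0
    print(round(g*1e3,1),(f[:2]@YF).round(2),(f[:2]@XF).round(2),f[2].round(2))
    if -f[:2]@YF>11 or abs(f[:2]@XF)>4:break
print(manip.get_time(),manip.get_position(),((manip.get_position()[:2]-SEAT)@YF+.05)*1e3)
```

```text
0.3 -5.76 -0.34 1.37
0.6 -7.06 -0.86 1.4
0.9 -7.52 -1.09 1.87
1.2 -9.47 -0.03 2.72
1.5 -10.49 0.16 2.56
1.8 -12.74 0.04 3.43
37.825 [0.53688612 0.27340089 0.02492372] 0.12669757233134404
```

Run:
```python
from h import *
from rig import manip
Z=.025;f0=np.load("f0.npy");o=ori(YF)
manip.servo_line(np.r_[SEAT+YF*(.0020-.050),Z],o,rate=.02)
for _ in range(7):
    manip.hold(.2);f=manip.get_contact_force()-f0;print((f[:2]@YF).round(2),(f[:2]@XF).round(2),f[2].round(2))
print("tcp rel",(manip.get_position()[:2]-SEAT)@YF,(manip.get_position()[:2]-SEAT)@XF)
# ease off, retreat straight back, then up and away
manip.servo_line(np.r_[SEAT+YF*(-.0005-.050),Z],o,rate=.01)
manip.servo_line(np.r_[SEAT+YF*(-.110),Z],o,rate=.06)
manip.servo_line(np.r_[SEAT+YF*(-.110),.25],o,rate=.15)
print(manip.get_time(),manip.get_contact_force())
```

```text
-12.29 -0.26 3.56
-11.77 0.34 3.5
-12.78 -0.19 3.34
-12.18 -0.01 2.53
-13.07 0.3 3.06
-12.39 0.6 2.8
-12.44 -0.34 3.57
tcp rel -0.04983613013304787 -0.0004376506795317134
42.6667 [0.30925149 0.0245346  0.11887213]
```

Run:
```python
from h import *
from rig import manip
manip.move_to(np.array([.45,-.25,.3]),ori(np.array([.5,.86])))
for n in("top","side"):
    c=manip.camera(n);im=c["image"][:,:,::-1];cv2.imwrite(f"pics/{n}3.png",im);np.savez(f"{n}3.npz",**c)
    if n=="top":
        cv2.imwrite("pics/t3c.png",cv2.resize(im[150:240,50:190],None,fx=5,fy=5,interpolation=cv2.INTER_CUBIC))
print(manip.get_time())
```

```text
44.5
```

View pics/t3c.png

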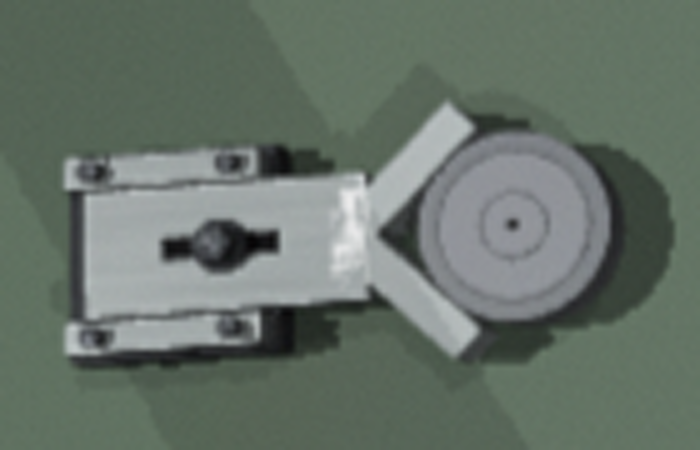

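View pics/side3.png

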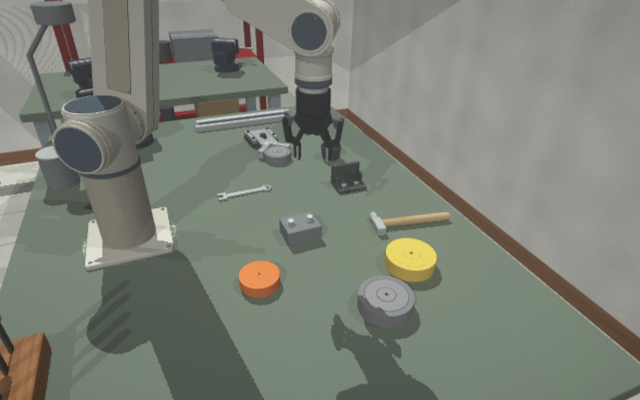

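Run:
```python
from h import *
from rig import manip
c=np.load("top3.npz");q=ray(c,152.4-.4,194.8-.4,.03);print(q,(q-SEAT)@XF,(q-SEAT)@YF)
d=cv2.absdiff(c["image"],np.load("top0.npz")["image"]).max(2)
for n,(u,v) in dict(tin=(178,121),hammer=(355,146),wrench=(231,265)).items():print(n,d[v-8:v+8,u-8:u+8].max())
print(manip.get_contact_force());manip.sign_off()
```

```text
[0.53309141 0.32519507] 0.0005832548915254713 0.0020499542405080125
tin 6
hammer 9
wrench 10
[-0.60807077  0.20537382  0.41041627]
the job is handed in; nothing more can be done
```

I pushed the small grey blank round the stop block and past the angle plate into the V-jaw, pressed it home, drew back and handed the job in. No verdict is reported.

- **Route:** I pushed with two fingers set 60 mm apart. The planned path left at least 18 mm between the blank and either obstacle. I saw no sign of contact in the pictures or in the force readings along the way.
- **Press:** Touch found the seat where the pictures had put it. I held about 12.4 N at the wrist for 1.4 s, with the sideways force near zero, and never read more than about 13 N. The jaw itself felt somewhat less than the wrist reading, because about 2.5 N of it can be bench drag.
- **Last checks:** The top view shows the blank flat against both faces of the V. Its centre measured 0.6 mm off the axis, within the 3 mm allowed.
- **Disagreement:** That picture puts the centre about 2 mm deeper than my first image estimate, which is within the camera calibration.
- **Bystanders:** The top-view pixels at the hammer, wrench and tin are essentially unchanged. The robot was clear of everything, and the clock stood at about 45 s of the 72 s allowed.

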